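Find and release the key left latched on the crimping press's key box

TASK

One of the four push keys on the key box has been left latched down. Go along the row from left to right as seen from the robot and tap each key lightly with the fingertips to feel which one it is, without latching or releasing any; then press the latched key in and let go, so that it springs up and all four keys stand out. Pick nothing up, and leave the loose things on and around the box where they are.

Things in the scene. Friction and masses are not known exactly. Their poses are not given: they have to be found in the camera images.
- keybox: grey metal key box screwed to the bench, 130 mm (x) by 232 mm (y) by 50 mm high, flat top deck; origin at the centre of its underside on the bench, x away from the robot, y to the robot's left along the key row (turned by its yaw), z up. The four keys stand in a row 30 mm on the robot's side of the box's centre (box x = -30 mm) at box y = +75 (leftmost), +25, -25 and -75 mm (rightmost), each in a black bezel 36 mm square and 5 mm high. A lead comes out of its far side
- key_1: white square push key, 28 x 28 mm, one of four alike, at any place in the row. Origin: centre of the cap's top face, moving with it; axes as the key box. Up, it is 68 mm above the bench (18 mm above the deck); latched, 4.9 mm lower. Push-push latch: travel 8 mm straight down to its stop, 3.1 mm from the latched height. All four behave alike (see the others)
- key_2: white square push key, 28 x 28 mm, one of four alike, at any place in the row. Origin: centre of the cap's top face, moving with it; axes as the key box. Up, it is 68 mm above the bench (18 mm above the deck); latched, 4.9 mm lower. An up key's spring starts to give at 1.5 N, then 1 mm per 0.65 N (3 N: about 2 mm). Let go, it comes back up
- key_3: white square push key, 28 x 28 mm, one of four alike, at any place in the row. Origin: centre of the cap's top face, moving with it; axes as the key box. Up, it is 68 mm above the bench (18 mm above the deck); latched, 4.9 mm lower. An up key pushed deeper than about 6 mm (5.5 N) and let go stays latched
- key_4: white square push key, 28 x 28 mm, one of four alike, at any place in the row. Origin: centre of the cap's top face, moving with it; axes as the key box. Up, it is 68 mm above the bench (18 mm above the deck); latched, 4.9 mm lower. A latched key feels solid up to 4.5 N; pushed 7.2 mm or more below the up height (6 N; 10 N on the stop is harmless) and let go, it springs up
- vial_1: loose glass vial with a crimped aluminium collar, 30 mm diameter, 62 mm tall, standing on the bench to the left of the box; origin at the centre of its underside
- vial_2: loose glass vial like the other, 30 mm diameter, 62 mm tall, standing on the bench to the right of the box; origin at the centre of its underside
- collet: loose steel crimping collet, 36 mm diameter, 30 mm tall, standing on the box's deck behind the keys; origin at the centre of its underside
- thumb_screw: loose steel thumb screw standing on its head on the box's deck behind the keys, head 20 mm diameter, 26 mm tall; origin at the centre of its underside
- nest_ring: loose white nylon ring, 60 mm outside, 31 mm bore, 18 mm high, on the bench right of the box; origin at the centre of its underside
- cap_tin: loose open aluminium tin, 72 mm diameter, 35 mm high, on the bench left of the box; origin at the centre of its underside
- hex_key: loose L-shaped hex key lying on the bench on the robot's side of the box, long leg 100 mm, 6 mm thick; origin under the middle of the long leg, x along it
- screwdriver: loose screwdriver, 170 mm long, lying on the bench beyond the box, about 25 mm thick at the handle; origin at the middle of its underside, x along it towards the tip

How it is judged (in metres and radians):
On the way, in this order (a step that is already met when the one before it is completed fails the run):
1. the leftmost key is touched by the fingers while a key is still latched down (((contact force between the fingers and key_1 above 0.3 N and y of key_1 in the frame of keybox between 0.055 and 0.095 m) or (contact force between the fingers and key_2 above 0.3 N and y of key_2 in the frame of keybox between 0.055 and 0.095 m) or (contact force between the fingers and key_3 above 0.3 N and y of key_3 in the frame of keybox between 0.055 and 0.095 m) or (contact force between the fingers and key_4 above 0.3 N and y of key_4 in the frame of keybox between 0.055 and 0.095 m)) and z of any of key_1, key_2, key_3, key_4 in the frame of keybox below 0.064 m), for 0.02 s.
2. the second key is touched by the fingers while a key is still latched down (((contact force between the fingers and key_1 above 0.3 N and y of key_1 in the frame of keybox between 0.005 and 0.045 m) or (contact force between the fingers and key_2 above 0.3 N and y of key_2 in the frame of keybox between 0.005 and 0.045 m) or (contact force between the fingers and key_3 above 0.3 N and y of key_3 in the frame of keybox between 0.005 and 0.045 m) or (contact force between the fingers and key_4 above 0.3 N and y of key_4 in the frame of keybox between 0.005 and 0.045 m)) and z of any of key_1, key_2, key_3, key_4 in the frame of keybox below 0.064 m), for 0.02 s.
3. the third key is touched by the fingers while a key is still latched down (((contact force between the fingers and key_1 above 0.3 N and y of key_1 in the frame of keybox between -0.045 and -0.005 m) or (contact force between the fingers and key_2 above 0.3 N and y of key_2 in the frame of keybox between -0.045 and -0.005 m) or (contact force between the fingers and key_3 above 0.3 N and y of key_3 in the frame of keybox between -0.045 and -0.005 m) or (contact force between the fingers and key_4 above 0.3 N and y of key_4 in the frame of keybox between -0.045 and -0.005 m)) and z of any of key_1, key_2, key_3, key_4 in the frame of keybox below 0.064 m), for 0.02 s.
4. the rightmost key is touched by the fingers while a key is still latched down (((contact force between the fingers and key_1 above 0.3 N and y of key_1 in the frame of keybox between -0.095 and -0.055 m) or (contact force between the fingers and key_2 above 0.3 N and y of key_2 in the frame of keybox between -0.095 and -0.055 m) or (contact force between the fingers and key_3 above 0.3 N and y of key_3 in the frame of keybox between -0.095 and -0.055 m) or (contact force between the fingers and key_4 above 0.3 N and y of key_4 in the frame of keybox between -0.095 and -0.055 m)) and z of any of key_1, key_2, key_3, key_4 in the frame of keybox below 0.064 m), for 0.02 s.
5. the latched key is pressed in by the fingers, at least 6.3 mm below its out position (((z of key_1 in the frame of keybox below 0.0617 m and contact force between the fingers and key_1 above 0.5 N) or (z of key_2 in the frame of keybox below 0.0617 m and contact force between the fingers and key_2 above 0.5 N) or (z of key_3 in the frame of keybox below 0.0617 m and contact force between the fingers and key_3 above 0.5 N) or (z of key_4 in the frame of keybox below 0.0617 m and contact force between the fingers and key_4 above 0.5 N))), for 0.02 s.
At the end, for the whole second after the job is handed in: All four keys are up at rest (each within 1.5 mm of its out height, 68 mm above the bench), and every loose thing is within 15 mm of where it began, with the vials, collet, thumb screw and tin standing (tilted under 0.3 rad) (z of each of key_1, key_2, key_3, key_4 in the frame of keybox above 0.0665 m and linear speed of each of key_1, key_2, key_3, key_4 below 0.01 m/s and distance of each of vial_1, vial_2, collet, thumb_screw, nest_ring, cap_tin, hex_key, screwdriver from where it was at the start of the episode below 0.015 m and angle between each of vial_1, vial_2, collet, thumb_screw, cap_tin's own z axis and vertical below 0.3 rad); the robot touches nothing.
It fails at once if a second key is pushed in (6 mm or deeper) while one is still latched down ((z of key_1 in the frame of keybox below 0.064 m and z of key_2 in the frame of keybox below 0.062 m) or (z of key_1 in the frame of keybox below 0.064 m and z of key_3 in the frame of keybox below 0.062 m) or (z of key_1 in the frame of keybox below 0.064 m and z of key_4 in the frame of keybox below 0.062 m) or (z of key_2 in the frame of keybox below 0.064 m and z of key_1 in the frame of keybox below 0.062 m) or (z of key_2 in the frame of keybox below 0.064 m and z of key_3 in the frame of keybox below 0.062 m) or (z of key_2 in the frame of keybox below 0.064 m and z of key_4 in the frame of keybox below 0.062 m) or (z of key_3 in the frame of keybox below 0.064 m and z of key_1 in the frame of keybox below 0.062 m) or (z of key_3 in the frame of keybox below 0.064 m and z of key_2 in the frame of keybox below 0.062 m) or (z of key_3 in the frame of keybox below 0.064 m and z of key_4 in the frame of keybox below 0.062 m) or (z of key_4 in the frame of keybox below 0.064 m and z of key_1 in the frame of keybox below 0.062 m) or (z of key_4 in the frame of keybox below 0.064 m and z of key_2 in the frame of keybox below 0.062 m) or (z of key_4 in the frame of keybox below 0.064 m and z of key_3 in the frame of keybox below 0.062 m)).
It fails at once if a loose thing is knocked over, picked up or shifted by more than 15 mm (distance of any of vial_1, vial_2, collet, thumb_screw, nest_ring, cap_tin, hex_key, screwdriver from where it was at the start of the episode above 0.015 m or angle between any of vial_1, vial_2, collet, thumb_screw, cap_tin's own z axis and vertical above 0.3 rad).
It also fails if it takes over 48 s, if anything falls off the work surface, if the arm or the gripper's body presses on something with over 40 N, if the wrist force passes 120 N, or if a joint passes its speed limit or range.

ROBOT

A 7-joint arm with a two-finger parallel gripper is mounted at the origin on the work surface. World frame = base frame: x ahead of the robot, y to its left, z up, the work surface at z = 0. Lengths are in mm, angles in rad, forces in N, time in s.
With the tool pointing down it reaches from about 400 to 875 mm from the base axis. Payload 4.4 kg.
Tool frame: the origin (TCP) lies midway between the tips of the shut fingers; the grasp point (between the pads) lies behind it (ctrl.grip_point_offset is the x of the grasp point in the tool frame, in mm); x points along the fingers, z is the direction in which the jaws open and shut, and the axes are right-handed (so a half turn about x gives the same grasp; the last joint's range is limited). The gripper opens to 85 mm and grips with 20 to 120 N. Pads are 22 mm wide; open, the fingers measure 114 mm over their backs; the gripper's body (76 mm by 85 mm) begins 54 mm behind the grasp point. The pads swing forward as they close: fully open they stand 13 mm farther back than shut.
Start: joints at [-1.383, 0.628, 0.038, 1.517, -0.027, 0.996, -0.02], TCP at [163.179, 629.198, 231.313] pointing down, gripper open.
Joint ranges: [-3.06, 3.06], [-0.37, 2.12], [-1.25, 1.32], [0.18, 2.47], [-1.1, 4.24], [0.23, 1.98], [-2.94, 2.94]. Speed limits (rad/s): [2.57, 2.57, 3.14, 3.14, 3.14, 3.14, 3.14].

INTERFACE

Orientations are given as [roll, pitch, yaw] about the fixed x, y, z axes, in that order (R = Rz(yaw) Ry(pitch) Rx(roll)).
In Python, from cell import status, eyes, ctrl gives the robot as it stands. The module is installed in compiled form; this text tells all that it offers.
- The arm moves only by the tool apply_moves, never from a script. Its argument "targets" is a list of rows, each a list of 3 entries, a list of its own where there are three numbers: the shift along the tool's x, y, z in mm, then the turn about the tool's x in degrees, then the finger opening in mm, from 0 to 85.4. In form: [[[dx, dy, dz], roll, claw], ...]. A call has 1 to 10 rows; each row shifts and turns the pose as measured when the row begins, along the tool's axes as they then stand; what a row does not reach is not made up. A row lasts 1/8 s, in which the tool goes at most 62.5 mm and 10.7 degrees, less where a joint would pass 70% of its speed; a pose out of reach is approached as far as the arm can. A call is refused whole if a number of a shift passes 62.5 or a number of a turn 10.7, either way. A call with a gripper value outside its range is refused whole. The fingers move at their own pace and stop on an object; the grip force is fixed at half the most. Time passes only in rows, so rows that do not move let the fingers close. It gives the time, the measured TCP pose, the force and the opening at its end, in the units of the state.
- status.read_state(): the state, without advancing time (a new reading comes with each control period).
- eyes.get_image(name): name is "scene" or "top" or "wrist"; returns (picture, depth): 480x640x3 uint8, blue, green, red; 480x640 float32, mm along the optical axis (not along the pixel's ray), 0 where there is no reading.
- eyes.camera_params(name): a dict with "fx", "fy", "cx", "cy" (pixels), "dist" ([k1, k2, p1, p2, k3] as OpenCV has them; the pictures are not rectified), "R" (3x3) and "t" (3): a world point X has camera coordinates R X + t. Camera axes: x right, y down, z forward; pixel columns grow to the right and rows downward; lengths in mm; the calibration is good to about 2 mm. A picture is of the moment at which its call begins: read the wrist's pose just before it. camera_params takes no time and is no camera call; for the wrist camera it gives the pose at the moment of the call.
- ctrl.finish_job(): hands the job in, once; it reports no verdict.
The state is a dict: "clock": time; "qpos": joint angles; "qd": joint speeds; "tau": joint torques, N m; "eef_pos": TCP position; "tool_rot": TCP orientation; "force": force on the tool from outside, world axes, zero at the start; "torque": the same for the moment, N m; "width": finger opening in mm.
Only numpy, scipy, OpenCV 4.12 (cv2) and the standard library are available. Lean on these libraries where they do the work, as an engineer would, in place of code of your own. Each camera call takes 0.05 s, during which the arm holds its last target.

## Working session

There is one attempt and no reset: what is moved stays moved. The work goes in short steps, Python scripts to look and compute and a tool call to move; the robot and the scene stay as the last step left them, time stands still between calls to the robot, and variables do not carry over. Pictures are saved under pics/ and viewed, and the job is handed in when it is done.

Besides the shell and the picture viewer there is one more tool, called after "Request:" as name(argument=value, ...) on one line, values as JSON. apply_moves: Moves the arm, as the interface text tells. Its arguments: {"type":"object","properties":{"targets":{"type":"array"}},"required":["targets"]}

```bash
mkdir -p pics
python3 - <<'E'
from cell import status, eyes, ctrl
import cv2,numpy as np
s=status.read_state(); print(s); print(ctrl.grip_point_offset)
for n in ("top","scene"):
    im,d=eyes.get_image(n); cv2.imwrite(f"pics/{n}0.png",im); np.save(f"pics/{n}0.npy",d)
    p=eyes.camera_params(n); print(n,p)
E
```

```text
{'clock': 0.0, 'qpos': array([-1.38279675,  0.62936281,  0.03844118,  1.51837934, -0.02701733,
        0.99630361, -0.02000014]), 'qd': array([ 4.33851557e-04, -9.73205463e-05, -5.65952235e-04, -6.12496574e-04,
       -4.04268539e-05,  5.36450565e-04, -5.42432840e-04]), 'tau': array([ 1.09604612e-04, -5.63400078e+01,  1.22632228e+00, -1.93445027e+01,
        1.10431243e-02,  1.03670906e-02, -7.50358335e-07]), 'eef_pos': array([163.01189293, 628.57097826, 230.3746392 ]), 'tool_rot': array([-3.1355123 ,  1.56886107, -1.81852475]), 'force': array([0.30574237, 0.45068822, 0.58710369]), 'torque': array([ 0.03943035, -0.06036161,  0.00398388]), 'width': 85.42774382325136}
-18.700000000000003
top {'fx': 508.8033775512762, 'fy': 508.8033775512762, 'cx': 322.0497216676294, 'cy': 233.1725880713137, 'dist': array([-0.06231823,  0.        ,  0.        ,  0.        ,  0.        ]), 'R': array([[-0.0174286 , -0.99963594,  0.02059671],
       [-0.99679689,  0.01576362, -0.07840575],
       [ 0.07805253, -0.02189724, -0.99670874]]), 't': array([  43.90220443,  594.17463986, 1004.8292025 ])}
scene {'fx': 606.193341199842, 'fy': 606.193341199842, 'cx': 311.94670668811136, 'cy': 243.7336941078868, 'dist': array([0.07116189, 0.        , 0.        , 0.        , 0.        ]), 'R': array([[-0.61131685,  0.79114377, -0.01957669],
       [ 0.59563304,  0.44367643, -0.66960623],
       [-0.52106908, -0.4210021 , -0.74245825]]), 't': array([ 308.22386613, -328.12884949, 1600.47587686])}
```

View pics/top0.png

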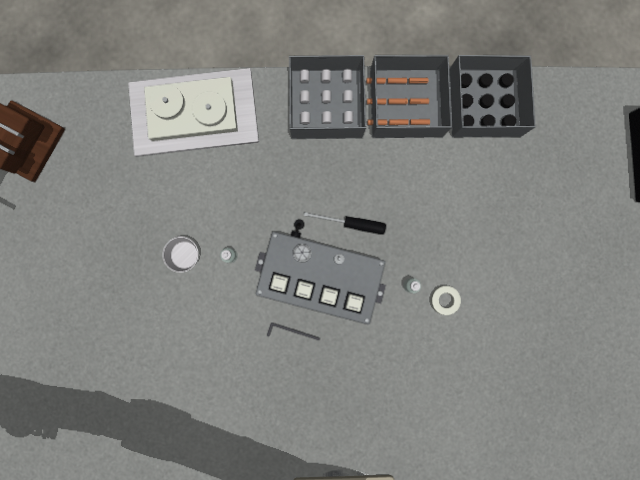

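View pics/scene0.png

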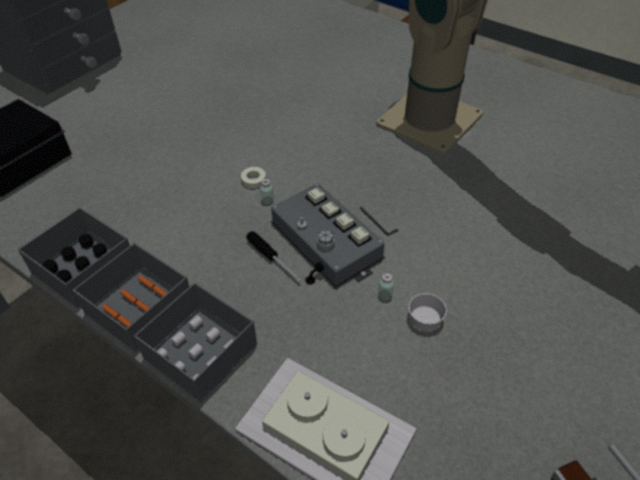

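The top view shows the white caps at about (280,284), (305,289), (330,296) and (355,302). The vials are at (227,255) and (414,286), the collet at (303,253) and the screw at (339,259). Next I measure the keys.

```bash
cat > h.py <<'E'
import cv2,numpy as np
from cell import status, eyes, ctrl
def cast(p,uv,z):
    K=np.array([[p['fx'],0,p['cx']],[0,p['fy'],p['cy']],[0,0,1]])
    n=cv2.undistortPoints(np.array(uv,float).reshape(-1,1,2),K,np.array(p['dist'])).reshape(-1,2)
    R=np.array(p['R']);C=-R.T@np.array(p['t'])
    d=np.c_[n,np.ones(len(n))]@R
    return C+d*((z-C[2])/d[:,2])[:,None]
def proj(p,X):
    K=np.array([[p['fx'],0,p['cx']],[0,p['fy'],p['cy']],[0,0,1]])
    return cv2.projectPoints(np.array(X,float).reshape(-1,1,3),cv2.Rodrigues(np.array(p['R']))[0],np.array(p['t']),K,np.array(p['dist']))[0].reshape(-1,2)
def whites(im,box,th=150,amin=60,amax=4000):
    g=im.min(2); m=np.zeros_like(g); x0,y0,x1,y1=box
    m[y0:y1,x0:x1]=(g[y0:y1,x0:x1]>th)*255
    n,l,st,c=cv2.connectedComponentsWithStats(m)
    return [(c[i],st[i]) for i in range(1,n) if amin<st[i][4]<amax]
E
python3 - <<'E'
from h import *
for n,box in(("top",(265,270,372,318)),("scene",(300,180,375,248))):
    im=cv2.imread(f"pics/{n}0.png");p=eyes.camera_params(n);d=np.load(f"pics/{n}0.npy")
    for th in(130,160):
        w=sorted(whites(im,box,th,25),key=lambda a:a[0][0])
        for c,s in w:
            X=cast(p,[c],68)[0]; print(n,th,c.round(1),s[2:],X.round(1),d[int(c[1]),int(c[0])])
    x0,y0,x1,y1=(250,200,400,345) if n=="top" else (260,170,400,300)
    cv2.imwrite(f"pics/{n}c.png",cv2.resize(im[y0:y1,x0:x1],None,fx=5,fy=4.5 if n=="scene" else 4,interpolation=cv2.INTER_CUBIC)[:600])
E
```

```text
top 130 [278.9 282.9] [ 17  17 198] [497.1 119.3  68. ] 975.322
top 130 [288.3 311. ] [ 71  19 669] [443.4 102.   68. ] 1037.4972
top 130 [304.  289.5] [ 17  16 197] [483.7  71.4  68. ] 974.4541
top 130 [329.1 296. ] [ 17  17 196] [470.4  23.6  68. ] 979.7796
top 130 [354.4 302.7] [ 16  17 199] [456.7 -24.6  68. ] 974.5011
top 160 [278.8 282.8] [ 16  15 166] [497.2 119.5  68. ] 975.322
top 160 [304.  289.5] [ 15  16 164] [483.6  71.5  68. ] 973.2567
top 160 [329.1 296. ] [ 15  15 165] [470.5  23.7  68. ] 978.12744
top 160 [354.1 302.7] [ 15  16 164] [456.7 -24.1  68. ] 974.5011
scene 130 [316.  192.7] [11  9 54] [457.9 -22.9  68. ] 1321.5574
scene 130 [330.2 207. ] [12  9 59] [474.9  28.3  68. ] 1299.3954
scene 130 [344.7 218.5] [14 10 64] [484.4  72.8  68. ] 1269.092
scene 130 [360.1 232.5] [13 10 65] [498.4 121.5  68. ] 1239.9816
```

Ray-cast at cap height, the caps are 49.6 mm apart, which matches the stated 50 mm pitch. The row yaw is about -0.274. The third key's two views disagree by about 4 mm and it reads deeper, which hints that it is the low one, but the tapping will decide. Next: the tool axes and the approach.

```bash
cat >> h.py <<'E'
from scipy.spatial.transform import Rotation as Ro
KEYS=np.array([[497.2,119.6],[483.8,71.7],[470.4,23.6],[457,-24.2]])
def go(target):
    s=status.read_state();R=Ro.from_euler('xyz',s['tool_rot']).as_matrix()
    d=np.array(target,float)-s['eef_pos']
    print('t',s['clock'],'pos',s['eef_pos'].round(2),'F',s['force'].round(2),'shift',(R.T@d).round(1),'n',np.linalg.norm(d).round(1))
    return R
E
python3 - <<'E'
from h import *
print(go([497.2,119.6,140]).round(3))
p=eyes.camera_params("top")
print(cast(p,[(227,255),(414,286)],62).round(),cast(p,[(303,253)],80).round(),cast(p,[(339,259)],76).round())
E
```

```text
t 0.1 pos [163.02 628.64 230.48] F [ 0.6  -0.07 -0.02] shift [  91.2 -451.3 -408.7] n 615.6
[[-0.    -0.968  0.251]
 [-0.002  0.251  0.968]
 [-1.     0.    -0.002]]
[[ 552.  219.   62.]
 [ 486. -142.   62.]] [[553.  72.  80.]] [[541.   4.  76.]]
```

Request:
apply_moves(targets=[[[0,-37,-34],0,0],[[0,-37,-34],0,0],[[0,-37,-34],0,0],[[0,-37,-34],0,0],[[0,-37,-34],0,0],[[0,-37,-34],0,0],[[0,-37,-34],0,0],[[0,-37,-34],0,0],[[0,-37,-34],0,0],[[0,-37,-34],0,0]])

```text
clock: 1.35
eef_pos: [441.0, 197.1, 227.3]
tool_rot: [2.598, 1.566, -2.359]
force: [-0.1, 0.9, -0.8]
width: -0.1
```

Run:
```python
from h import *
print(go([497.2,119.6,90]).round(3)); print(status.read_state()['width'])
```

```text
t 1.35 pos [440.95 197.09 227.33] F [-0.08  0.93 -0.78] shift [137.4 -73.7 -61. ] n 167.4
[[-0.004 -0.97   0.242]
 [-0.004  0.242  0.97 ]
 [-1.     0.003 -0.004]]
-0.10025704802428767
```

Request:
apply_moves(targets=[[[20,-25,-21],0,0],[[25,-25,-20],0,0],[[30,-24,-20],0,0],[[30,0,0],0,0],[[20,0,0],0,0],[[0,0,0],0,0]])

```text
clock: 2.1
eef_pos: [501.8, 110.9, 98.3]
tool_rot: [2.983, 1.565, -1.984]
force: [0.0, 0.5, -0.6]
width: -0.1
```

Run:
```python
from h import *
go([497.2,119.6,72])
```

```text
t 2.1 pos [501.8  110.94  98.3 ] F [ 0.05  0.55 -0.61] shift [26.3  6.6  7.4] n 28.1
```

Request:
apply_moves(targets=[[[10,6,7],0,0],[[10,1,1],0,0],[[0,0,0],0,0]])

```text
clock: 2.48
eef_pos: [497.3, 122.2, 78.4]
tool_rot: [-2.92, 1.567, -1.602]
force: [0.6, -0.7, 1.0]
width: -0.2
```

Run:
```python
from h import *
go([497.2,119.6,71])
a,_=eyes.get_image("scene"); w,_=eyes.get_image("wrist")
c=cv2.resize(a[130:290,250:410],None,fx=3,fy=3,interpolation=cv2.INTER_CUBIC)
w=cv2.resize(w,(400,300)); o=np.zeros((480,800,3),np.uint8); o[:,:400]=c[:,40:440]; o[:300,400:]=w
cv2.imwrite("pics/v1.png",o)
```

```text
t 2.475 pos [497.28 122.24  78.44] F [ 0.57 -0.66  1.  ] shift [ 7.5 -0.6 -2.5] n 7.9
```

View pics/v1.png

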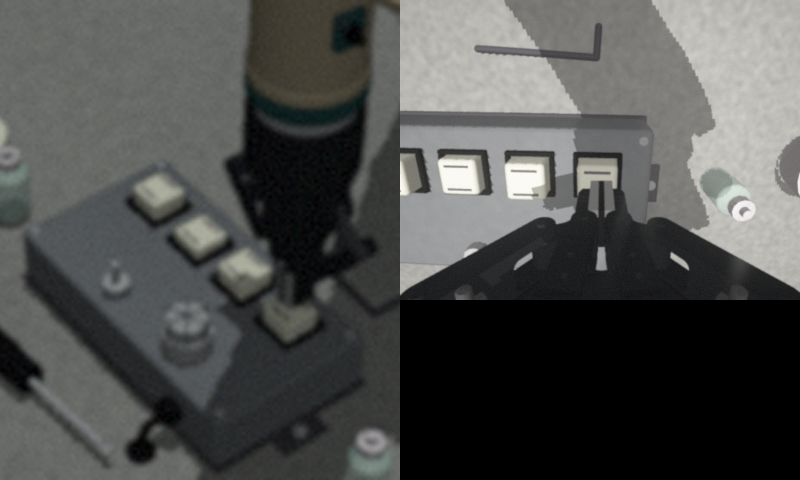

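The wrist view shows the shut fingertips above the leftmost key, at about (600,180). The other keys are clear. Descending.

Request:
apply_moves(targets=[[[4,0,-2],0,0],[[3,0,0],0,0],[[0,0,0],0,0]])

```text
clock: 2.95
eef_pos: [498.0, 119.8, 72.3]
tool_rot: [-2.245, 1.566, -0.928]
force: [-0.5, 0.1, 0.4]
width: -0.3
```

Request:
apply_moves(targets=[[[1.5,0,0],0,0],[[0,0,0],0,0]])

```text
clock: 3.2
eef_pos: [498.1, 119.7, 70.8]
tool_rot: [-2.189, 1.566, -0.872]
force: [-0.7, 0.1, 0.1]
width: 0.2
```

Request:
apply_moves(targets=[[[1,0,0],0,0]])

```text
clock: 3.32
eef_pos: [498.2, 119.7, 69.9]
tool_rot: [-2.145, 1.566, -0.828]
force: [-0.1, -0.9, 0.9]
width: 0.4
```

Request:
apply_moves(targets=[[[1,0,0],0,0]])

```text
clock: 3.45
eef_pos: [498.3, 119.8, 68.8]
tool_rot: [-2.128, 1.566, -0.811]
force: [0.1, -0.2, -0.1]
width: 0.2
```

Request:
apply_moves(targets=[[[1,0,0],0,0]])

```text
clock: 3.58
eef_pos: [498.3, 119.8, 67.8]
tool_rot: [-2.121, 1.566, -0.804]
force: [-0.0, -0.3, 1.2]
width: 0.0
```

Request:
apply_moves(targets=[[[1,0,0],0,0]])

```text
clock: 3.7
eef_pos: [498.3, 119.8, 66.8]
tool_rot: [-2.112, 1.566, -0.795]
force: [-1.1, -0.6, 2.3]
width: -0.2
```

Request:
apply_moves(targets=[[[1,0,0],0,0]])

```text
clock: 3.82
eef_pos: [498.3, 119.8, 65.9]
tool_rot: [-2.11, 1.566, -0.793]
force: [-0.6, 0.3, 3.6]
width: -0.2
```

The first key gives at z≈68 with a soft spring (3.6 N at about 2 mm), so it is up. I back off and move to the second.

Request:
apply_moves(targets=[[[-14,0,0],0,0],[[0,0,-25],0,0],[[0,0,-25],0,0],[[0,0,0],0,0]])

```text
clock: 4.32
eef_pos: [486.6, 71.1, 82.7]
tool_rot: [-1.718, 1.564, -0.399]
force: [0.1, -0.0, -0.5]
width: 0.5
```

Run:
```python
from h import *
go([484.3,71.7,69.5])
```

```text
t 4.325 pos [486.64  71.14  82.74] F [ 0.06 -0.02 -0.51] shift [13.2  2.5 -0. ] n 13.5
```

Request:
apply_moves(targets=[[[8,2,0],0,0],[[4,0,0],0,0],[[0,0,0],0,0]])

```text
clock: 4.7
eef_pos: [485.7, 74.6, 70.4]
tool_rot: [-1.405, 1.563, -0.084]
force: [-0.1, 0.6, 0.3]
width: -0.4
```

Request:
apply_moves(targets=[[[1,0,0],0,0]])

```text
clock: 4.82
eef_pos: [485.8, 75.2, 69.2]
tool_rot: [-1.384, 1.563, -0.062]
force: [0.1, -0.1, 0.2]
width: -0.4
```

Request:
apply_moves(targets=[[[1,0,0],0,0]])

```text
clock: 4.95
eef_pos: [485.8, 75.5, 68.1]
tool_rot: [-1.376, 1.563, -0.053]
force: [0.1, 0.2, 1.4]
width: 0.4
```

Request:
apply_moves(targets=[[[1,0,0],0,0]])

```text
clock: 5.08
eef_pos: [485.9, 75.5, 67.2]
tool_rot: [-1.385, 1.563, -0.062]
force: [-0.8, -0.1, 2.8]
width: -0.1
```

Request:
apply_moves(targets=[[[1,0,0],0,0]])

```text
clock: 5.2
eef_pos: [485.8, 75.5, 66.3]
tool_rot: [-1.381, 1.563, -0.059]
force: [-0.3, 1.0, 3.3]
width: 0.0
```

Request:
apply_moves(targets=[[[-14,0,0],0,0],[[0,-1,-26],0,0],[[0,-1,-26],0,0],[[0,0,0],0,0]])

```text
clock: 5.7
eef_pos: [476.1, 24.0, 83.1]
tool_rot: [-1.32, 1.56, 0.003]
force: [0.3, -0.7, -0.4]
width: 0.0
```

Run:
```python
from h import *
go([471,23.8,69.5])
```

```text
t 5.7 pos [476.08  24.    83.12] F [ 0.31 -0.7  -0.44] shift [13.6  5.  -1.5] n 14.5
```

The second key was also springy from z≈68 (3.3 N at about 1.8 mm), so it is up. Third key next, slowly, as it could be solid.

Request:
apply_moves(targets=[[[7,4,-1],0,0],[[4,0,-1],0,0],[[0,0,0],0,0]])

```text
clock: 6.08
eef_pos: [472.4, 25.6, 72.0]
tool_rot: [-1.197, 1.558, 0.129]
force: [0.6, 0.2, 0.6]
width: 0.4
```

Request:
apply_moves(targets=[[[1,0,0],0,0]])

```text
clock: 6.2
eef_pos: [472.5, 26.2, 70.8]
tool_rot: [-1.182, 1.558, 0.145]
force: [-1.1, 0.1, 0.3]
width: -0.1
```

Request:
apply_moves(targets=[[[1,0,0],0,0]])

```text
clock: 6.32
eef_pos: [472.6, 26.5, 69.7]
tool_rot: [-1.176, 1.558, 0.151]
force: [-1.2, 0.2, 0.1]
width: -0.0
```

Request:
apply_moves(targets=[[[1,0,0],0,0]])

```text
clock: 6.45
eef_pos: [472.8, 26.6, 68.7]
tool_rot: [-1.175, 1.558, 0.153]
force: [0.1, 0.1, 0.6]
width: -0.1
```

Request:
apply_moves(targets=[[[1,0,0],0,0]])

```text
clock: 6.58
eef_pos: [472.8, 26.6, 67.6]
tool_rot: [-1.174, 1.558, 0.154]
force: [-0.1, -0.2, 0.5]
width: 0.4
```

Request:
apply_moves(targets=[[[1,0,0],0,0]])

```text
clock: 6.7
eef_pos: [472.8, 26.6, 66.5]
tool_rot: [-1.176, 1.558, 0.152]
force: [0.9, -0.4, -0.2]
width: -0.3
```

Request:
apply_moves(targets=[[[1,0,0],0,0]])

```text
clock: 6.82
eef_pos: [472.9, 26.5, 65.5]
tool_rot: [-1.178, 1.558, 0.15]
force: [0.2, -0.5, 0.1]
width: -0.2
```

No contact down to 65.5, so the third key is low. Continuing more finely to its solid top at about 63.1.

Request:
apply_moves(targets=[[[1,0,0],0,0]])

```text
clock: 6.95
eef_pos: [472.9, 26.5, 64.4]
tool_rot: [-1.177, 1.558, 0.15]
force: [-1.0, 0.4, -0.6]
width: 0.2
```

Request:
apply_moves(targets=[[[0.6,0,0],0,0]])

```text
clock: 7.08
eef_pos: [472.9, 26.5, 63.8]
tool_rot: [-1.179, 1.558, 0.149]
force: [-0.7, -0.4, 0.0]
width: -0.3
```

Request:
apply_moves(targets=[[[0.4,0,0],0,0]])

```text
clock: 7.2
eef_pos: [472.9, 26.5, 63.3]
tool_rot: [-1.18, 1.558, 0.147]
force: [-0.1, -0.2, 0.9]
width: 0.3
```

Request:
apply_moves(targets=[[[0.3,0,0],0,0]])

```text
clock: 7.32
eef_pos: [472.9, 26.5, 63.2]
tool_rot: [-1.177, 1.558, 0.151]
force: [-1.6, 0.2, 4.3]
width: -0.2
```

Request:
apply_moves(targets=[[[0.3,0,0],0,0]])

```text
clock: 7.45
eef_pos: [472.9, 26.5, 63.1]
tool_rot: [-1.179, 1.558, 0.149]
force: [-0.5, 0.3, 5.0]
width: 0.1
```

The third key is solid at z = 63.1, with 4–5 N and no give, so it is the latched one. It was not pushed through. Now the fourth.

Request:
apply_moves(targets=[[[-17,0,0],0,0],[[0,0,-25],0,0],[[0,0,-24],0,0],[[0,0,0],0,0]])

```text
clock: 7.95
eef_pos: [461.2, -21.6, 80.0]
tool_rot: [-1.173, 1.557, 0.156]
force: [0.1, 0.1, 0.9]
width: 0.1
```

Run:
```python
from h import *
go([457.5,-24.2,70])
```

```text
t 7.95 pos [461.19 -21.55  80.04] F [0.11 0.1  0.88] shift [10.   3.1 -3.5] n 11.0
```

Request:
apply_moves(targets=[[[6,3,-3],0,0],[[3,0,0],0,0],[[0,0,0],0,0]])

```text
clock: 8.32
eef_pos: [458.0, -21.4, 70.0]
tool_rot: [-1.086, 1.556, 0.246]
force: [-0.8, 0.4, 0.2]
width: -0.2
```

Request:
apply_moves(targets=[[[1,0,0],0,0]])

```text
clock: 8.45
eef_pos: [458.1, -20.9, 68.8]
tool_rot: [-1.07, 1.556, 0.263]
force: [-0.2, -0.2, -0.6]
width: -0.1
```

Request:
apply_moves(targets=[[[1,0,0],0,0]])

```text
clock: 8.57
eef_pos: [458.2, -20.6, 67.8]
tool_rot: [-1.072, 1.556, 0.261]
force: [-0.4, -1.5, 1.7]
width: -0.1
```

Request:
apply_moves(targets=[[[1,0,0],0,0]])

```text
clock: 8.7
eef_pos: [458.2, -20.6, 66.9]
tool_rot: [-1.078, 1.556, 0.255]
force: [-0.6, -0.8, 2.2]
width: -0.4
```

Request:
apply_moves(targets=[[[1,0,0],0,0]])

```text
clock: 8.82
eef_pos: [458.2, -20.7, 66.0]
tool_rot: [-1.085, 1.556, 0.248]
force: [-0.5, -0.6, 3.8]
width: -0.3
```

Request:
apply_moves(targets=[[[-14,0,0],0,0],[[0,0,24],0,0],[[0,0,24],0,0],[[0,0,0],0,0]])

```text
clock: 9.32
eef_pos: [470.7, 26.6, 83.3]
tool_rot: [-1.096, 1.553, 0.236]
force: [0.7, -0.7, -1.2]
width: -0.2
```

Run:
```python
from h import *
go([471,23.8,66])
```

```text
t 9.325 pos [470.67  26.64  83.27] F [ 0.66 -0.67 -1.21] shift [17.3 -0.7 -2.8] n 17.5
```

The fourth key is springy from z≈68, so it is up. The third key is the latched one, so I press it to about 60.3 (the stop is at 60).

Request:
apply_moves(targets=[[[10,0,-3],0,0],[[6,0,0],0,0],[[0,0,0],0,0]])

```text
clock: 9.7
eef_pos: [469.4, 20.8, 66.5]
tool_rot: [-1.17, 1.554, 0.159]
force: [0.2, 0.8, 0.9]
width: 0.1
```

Request:
apply_moves(targets=[[[1.5,0,0],0,0],[[1,0,0],0,0],[[1,0,0],0,0]])

```text
clock: 10.07
eef_pos: [469.2, 20.0, 62.9]
tool_rot: [-1.18, 1.555, 0.147]
force: [-1.3, 1.1, 4.8]
width: -0.0
```

Request:
apply_moves(targets=[[[1,0,0],0,0],[[1,0,0],0,0]])

```text
clock: 10.32
eef_pos: [469.2, 20.0, 61.4]
tool_rot: [-1.184, 1.555, 0.143]
force: [-1.0, -0.3, 6.7]
width: -0.4
```

Request:
apply_moves(targets=[[[0.8,0,0],0,0]])

```text
clock: 10.45
eef_pos: [469.2, 20.0, 61.0]
tool_rot: [-1.186, 1.555, 0.142]
force: [-0.9, -0.6, 6.1]
width: 0.1
```

Request:
apply_moves(targets=[[[1,0,0],0,0],[[0.6,0,0],0,0]])

```text
clock: 10.7
eef_pos: [469.2, 20.0, 60.2]
tool_rot: [-1.195, 1.554, 0.133]
force: [-1.0, 0.4, 7.1]
width: 0.3
```

Now 7.8 mm down, past the release point. Lifting off and clearing the view.

Request:
apply_moves(targets=[[[-15,0,0],0,0],[[-40,0,0],0,0],[[-50,0,0],0,0],[[-50,30,0],0,0],[[0,40,0],0,0],[[0,0,0],0,0]])

```text
clock: 11.45
eef_pos: [397.7, 37.3, 222.9]
tool_rot: [-1.156, 1.549, 0.171]
force: [0.5, -0.5, 0.1]
width: 0.2
```

Run:
```python
from h import *
s=status.read_state();print(s['clock'],s['eef_pos'].round(1),s['force'].round(2))
im,_=eyes.get_image("scene");p=eyes.camera_params("scene")
cv2.imwrite("pics/s9.png",im)
for c,st in sorted(whites(im,(300,180,375,248),130,25),key=lambda a:a[0][0]): print(c.round(1),st[2:],cast(p,[c],68)[0].round(1))
p=eyes.camera_params("wrist");w,d=eyes.get_image("wrist")
cv2.imwrite("pics/w9.png",w)
# depth -> height map of the keys
for k in KEYS:
    uv=proj(p,[[*k,68]])[0]; u,v=uv.round().astype(int)
    if 6<u<634 and 6<v<474:
        z=np.median(d[v-5:v+6,u-5:u+6]); 
        ray=cast(p,[uv],0)[0];R=np.array(p['R']);C=-R.T@p['t']
        dz=(R@(ray-C))[2]; print(uv.round(),'height',(C+(ray-C)*z/dz)[2].round(1))
    else: print('out',uv)
t,_=eyes.get_image("top");cv2.imwrite("pics/t9.png",t)
a=cv2.imread("pics/top0.png")
cv2.imwrite("pics/cmp.png",np.vstack([cv2.resize(x[200:350,150:480],(760,300)) for x in(a,t)]))
```

```text
11.45 [397.7  37.3 222.9] [ 0.45 -0.47  0.13]
[316.2 192.8] [12  9 57] [457.9 -22.3  68. ]
[329.3 205.3] [ 9 10 55] [472.   23.6  68. ]
[443. 293.] height 67.7
[384. 292.] height 68.0
[325. 291.] height 228.5
[265. 290.] height 68.0
```

View pics/s9.png

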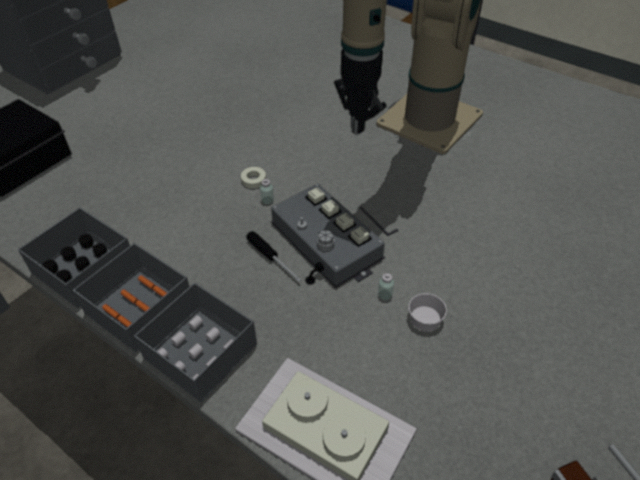

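View pics/cmp.png

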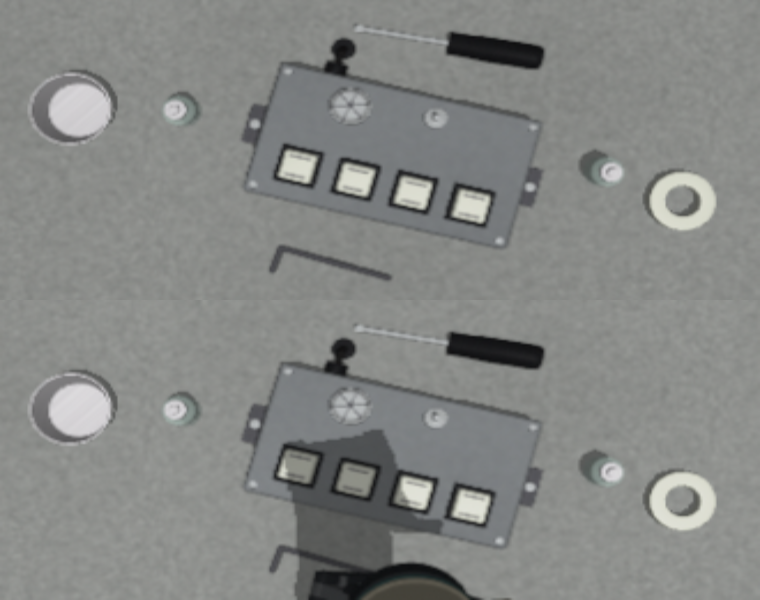

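View pics/w9.png

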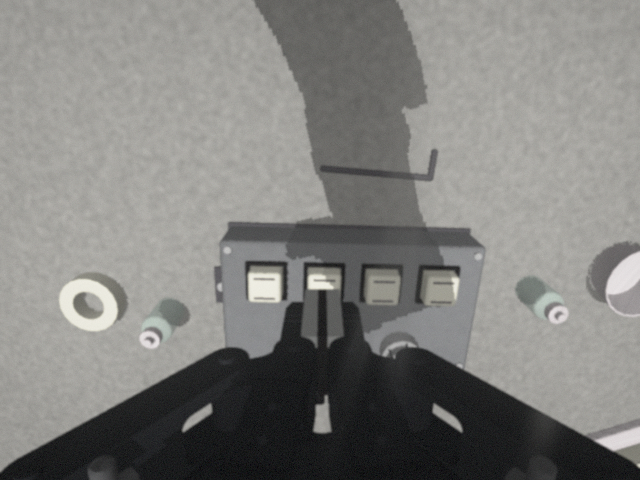

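In the top view nothing has shifted. By depth, keys 1, 2 and 4 are at 68 mm. The finger hides the centre of key 3 in the wrist view, but its exposed strip is at (322,272), so I measure there.

Run:
```python
from h import *
p=eyes.camera_params("wrist");w,d=eyes.get_image("wrist")
R=np.array(p['R']);C=-R.T@p['t']
for uv in((312,273),(322,273),(334,273),(264,273),(383,275)):
    z=np.median(d[uv[1]-2:uv[1]+3,uv[0]-2:uv[0]+3]); ray=cast(p,[uv],0)[0]
    print(uv,(C+(ray-C)*z/(R@(ray-C))[2]).round(1))
```

```text
(312, 273) [453.8  16.7  65.4]
(322, 273) [455.6  24.7  65.8]
(334, 273) [458.3  34.3  65.3]
(264, 273) [443.4 -21.5  66.8]
(383, 275) [469.7  73.3  66.3]
```

At the cap edges this reading is ambiguous, so I move the gripper sideways and measure the whole cap.

Request:
apply_moves(targets=[[[0,0,-28],0,0],[[0,0,0],0,0],[[0,0,0],0,0]])

```text
clock: 12.02
eef_pos: [396.9, 9.0, 220.9]
tool_rot: [-1.179, 1.548, 0.146]
force: [1.3, 0.1, -0.2]
width: -0.3
```

Run:
```python
from h import *
p=eyes.camera_params("wrist");w,d=eyes.get_image("wrist");cv2.imwrite("pics/w10.png",w)
R=np.array(p['R']);C=-R.T@p['t']
for k in KEYS:
    uv=proj(p,[[*k,68]])[0]; u,v=uv.round().astype(int)
    z=np.median(d[v-4:v+5,u-4:u+5]); ray=cast(p,[uv],0)[0]
    print((u,v),(C+(ray-C)*z/(R@(ray-C))[2]).round(1))
s=status.read_state();print(s['clock'],s['eef_pos'].round(1),s['force'].round(2))
```

```text
(np.int64(478), np.int64(291)) [497.5 119.8  67.5]
(np.int64(419), np.int64(290)) [484.   71.7  67.7]
(np.int64(359), np.int64(289)) [470.5  23.6  67.8]
(np.int64(299), np.int64(287)) [457.  -24.2  68. ]
12.075 [396.8   8.9 220.9] [0.07 0.02 0.81]
```

View pics/w10.png

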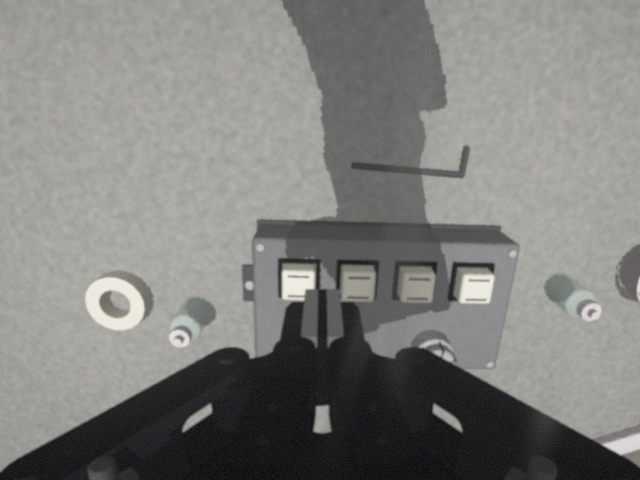

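All four caps now stand clear of the gripper, at columns 299, 359, 419 and 478 around row 289, and measure 67.5–68.0 mm. Handing in.

```bash
python3 -c "
from cell import ctrl; print(ctrl.finish_job())"
```

```text
the job is handed in; nothing more can be done
None
```

I tapped the four keys from left to right. Keys 1, 2 and 4 gave softly from z≈68 mm (3.3–3.8 N at about 2 mm). Key 3 was solid at 63.1 mm, so it was the latched one. The last tap on it read about 5 N, slightly over the 4.5 N limit, but the key did not move. I then pressed key 3 down to 60.2 mm (about 7 N) and let go. The job is handed in at about 12 s; it reports no verdict.

**Keys:** the final wrist depth check put all four caps at 67.5–68.0 mm, so all are up. One earlier reading of key 3, taken on its edge strip while the finger hid its middle, was ambiguous at about 65.4 mm. The full-cap reading after I moved the gripper aside (67.8 mm) settled it.

**Loose things:** by eye, the before and after top views show all but the hex key where they were. The arm partly hid the hex key in the top view, though it shows in the wrist picture on the robot's side of the box. The gripper ended about 220 mm up, touching nothing.

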